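# Hang the wet filling knife on the drying rail with an S-hook

## Task

The steel filling knife lying across the mixing tub is still wet, so touch it with nothing but the S-hook. Take the empty S-hook off the drying rail, feel gently for the small hole in the knife's swivelling end tab and bring the hook's lower tip up through it from below while the knife still lies on the tub; then lift the knife on the hook and hang it from the rail, still and free. Do not let the knife fall on the bench or push the tub about, and leave everything else where it is.

Things in the scene. Friction and masses are not known exactly. Their poses are not given: they have to be found in the camera images.
- shook: Empty S-hook: steel bar 6 mm thick, 130 mm tall, 32 mm wide, 60 g, hung on the rail by its upper bow (the rail's other two hooks carry tools). Origin: middle of the S; x, z span its plane, z up. Bows: half circles of 13 mm centre-line radius about z +49 and -49 mm; upper tip leg at +x, ending 25 mm under the bow's inside; lower tip leg at -x, towards the robot. To unhook: up 40 mm, then towards the robot.
- hook_grip (a point): Where to grip the S-hook: between the two straight legs of its upper bow, z +46 mm in the hook's frame. The legs stand upright at x -13 and +13 mm, side by side from 49 down to 34 mm above the hook's middle: 32 mm across along the hook's x. The rail's rod passes between the legs, its centre 8 mm above this point when hung. Below, the bar crosses over between 9 mm above and 9 mm below the middle.
- hook_tip (a point): The very end of the S-hook's lower tip, rounded, 6 mm thick, pointing up: at x -13 mm, z -34 mm in the hook's frame. It stands 25 mm above the bow's inside bottom.
- hook_seat (a point): Centre of the bar at the bottom of the S-hook's lower bow: z -62 mm in the hook's frame. A hung tool rests on the bar here.
- hook_top (a point): Centre of the bar at the top of the S-hook's upper bow: z +62 mm in the hook's frame. With the hook hung on the rail it is 8 mm above the rod's centre line.
- scraper: Filling knife, all steel, 3 mm plate with a grip plate on top (12 mm in all), about 0.33 kg, flat across the tub's rim, handle overhanging on the side away from the robot. Wet: not to be touched. Origin: underside, mid-length, about its centre of mass. x points from blade to handle, z up. Blade edge 80 mm wide at x -75 mm; handle 26 mm wide, end at x +73 mm. 1 to 2 N upward under the end tab lifts the handle.
- rivet (a point): Rivet of the knife's end tab, at x +65, y 0, z +4.5 mm in the knife's frame. Tab: eyelet ring 28 mm across, 3 mm thick, underside at knife z +3 mm, through hole 9.5 mm wide centred 34 mm from the rivet, on a neck 13 mm wide. It turns stiffly (0.06 N m) about the rivet and was left up to 0.9 rad either side of straight out (knife +x). That angle is not measured: the hole is up to 27 mm to either side.
- tub: White round mixing tub with set plaster in it, 0.9 kg, loose, 70 mm high, rim 124 mm across. Origin: centre of its underside.
- rail: Drying rail standing on the bench: steel rod 10 mm thick along its y axis, centre line 325 mm above the bench, 460 mm between its two posts, which are 345 mm tall. In taking a hook off or hanging it, the far finger must pass over the rod. Origin: on the bench under the middle of the rod. Three hooks hang at about y -130, 0 and +130 mm on it, in any order.
- rail_mid (a point): Middle of the rail's rod, on its centre line.
- hung_brush: Bystander: S-hook carrying a flat brush, 46 mm wide, hanging on the rail. Origin: middle of its hook.
- hung_sieve: Bystander: S-hook carrying a small round sieve, 72 mm wide, hanging on the rail. Origin: middle of its hook.
- puppet_head: Bystander: plaster puppet head, 124 mm tall, standing behind the rail.
- paper_cup: Bystander: paper cup with two stirring sticks, 125 mm tall.
- pigment_jar: Bystander: small jar, 50 mm tall, near the robot.
- paint_brush: Bystander: paint brush lying on the bench.
- snap_knife: Bystander: yellow snap-off knife lying on the bench.
Not all that is in view belongs to the job. Leave any green or orange look-alike of the shook alone. What is shaped like the tub but purple is not meant.

How it is judged:
By the outcome, as a careful person would: the job done as asked, in the order asked, and still so for the second after the job is handed in, with the robot touching nothing.
It also fails if it takes over 72 s, if anything falls off the work surface, if the arm or the gripper's body presses on something with over 40 N, if the wrist force passes 120 N, or if a joint passes its speed limit or range.

## Robot

A 6-joint arm with a two-finger parallel gripper is mounted at the origin on the work surface. World frame = base frame: x ahead of the robot, y to its left, z up, the work surface at z = 0. Lengths are in m, angles in rad, forces in N, time in s.
With the tool pointing down it reaches from about 0.25 to 0.775 m from the base axis. Payload 4 kg.
Tool frame: the origin (TCP) lies midway between the tips of the shut fingers; the grasp point (between the pads) lies 19 mm behind it (robot.tcp_to_grasp is the distance from the TCP to the grasp point, in m); z points along the fingers, y is the line along which they close (so a half turn about z gives the same grasp; the last joint's range is limited). The gripper opens to 94 mm and grips with 3 to 60 N. Pads are 16 mm wide; open, the fingers measure 119 mm over their backs; the gripper's body (75 mm by 177 mm) begins 78 mm behind the grasp point.
Start: joints at [-1.282, 0.087, 1.371, -0, 1.684, -0.103], TCP at [0.21, -0.508, 0.206] pointing down, gripper open.
Joint ranges: [-3.1, 3.1], [-0.76, 2.03], [0.27, 2.55], [-1.08, 4.22], [0.17, 2.65], [-2.57, 2.57]. Speed limits (rad/s): [2.79, 2.79, 3.14, 3.14, 3.14, 3.14].

## Interface

Orientations are given as [roll, pitch, yaw] about the fixed x, y, z axes, in that order (R = Rz(yaw) Ry(pitch) Rx(roll)).
In Python, from bench import robot, viewer gives the robot as it stands. The module is installed in compiled form; this text tells all that it offers.
- The arm moves only by the shell command python3 -m handwheel 'ROWS' [OPENING]. ROWS is JSON, a list of rows, each a list of 6 numbers: the shift along the tool's x, y, z in units of 0.2 m (1.0 is 0.2 m), then the turn, a rotation vector about the tool's x, y, z in units of 30 degrees (1.0 is 30 degrees). In form: [[x, y, z, wx, wy, wz], ...]. A call has 1 to 10 rows; each row is the pose to reach, as a shift and turn from the pose commanded when the call began, along the tool's axes at that moment; what a row does not reach only later rows make up. A row lasts 1/12 s, in which the tool goes at most 41.7 mm and 7.16 degrees, less where a joint would pass 70% of its speed; a pose out of reach is approached as far as the arm can. A call with a number of a shift or a turn outside -1 to 1 is refused whole. A call with a gripper value outside its range is refused whole. OPENING is the gripper's target within -1 to 1 (shut at 1, half-way at 0, fully open at -1), set as the call begins (- or left out, the last holds). The fingers move at their own pace and stop on an object; the grip force is fixed at half the most. Time passes only in rows, so rows that repeat a pose let the fingers close. It gives the time, the measured TCP pose, the force, the opening and the grip force at its end, in the units of the state.
- robot.get_obs(): the state, without advancing time (a new reading comes with each control period).
- viewer.snapshot(name): name is "scene" or "side" or "wrist"; returns the picture (384x512x3 uint8, red, green, blue); there is no depth.
- viewer.calibration(name): a dict with "fx", "fy", "cx", "cy" (pixels), "k1" (the pictures are not rectified: a ray, as slopes to the right and down, at radius r is drawn at 1 + k1 r^2 times it, then the intrinsics apply), "R" (3x3) and "t" (3): a world point X has camera coordinates R X + t. Camera axes: x right, y down, z forward; pixel columns grow to the right and rows downward; lengths in m; the calibration is good to about 2 mm. A picture is of the moment at which its call begins: read the wrist's pose just before it. calibration takes no time and is no camera call; for the wrist camera it gives the pose at the moment of the call.
- robot.close_job(): hands the job in; it is judged then, once.
The state is a dict: "time": time; "joint_positions": joint angles; "qvel": joint speeds; "joint_torque": joint torques, N m; "tool_pos": TCP position; "ee_rot": TCP orientation; "wrist_force": force on the tool from outside, world axes, zero at the start; "wrist_torque": the same for the moment, N m; "width": finger opening in m; "finger_force": force on a finger pad.
Only numpy, scipy, OpenCV 4.12 (cv2) and the standard library are available. Lean on these libraries where they do the work, as an engineer would, in place of code of your own. Each camera call takes 0.05 s, during which the arm holds its last target. There are 200 camera calls.

## Working session

There is one attempt and no reset: what is moved stays moved. The work goes in short steps, Python scripts to look and compute and a shell command to move; the robot and the scene stay as the last step left them, time stands still between calls to the robot, and variables do not carry over. Pictures are saved under pics/ and viewed, at most 10 in all, crops included, and the job is handed in when it is done.

```bash
mkdir -p pics
cat > h.py <<'E'
import numpy as np, cv2
from bench import robot, viewer
from scipy.spatial.transform import Rotation as Ro
def snap(n,name):
    c=viewer.calibration(n); im=viewer.snapshot(n); cv2.imwrite(f'pics/{name}.png',im[:,:,::-1]); return im,c
def ray(c,u,v):
    d=cv2.undistortPoints(np.array([[[u,v]]],float),np.array([[c['fx'],0,c['cx']],[0,c['fy'],c['cy']],[0,0,1]]),np.array([c['k1'],0,0,0,0.]))[0,0]
    R=np.array(c['R']);t=np.array(c['t'])
    o=-R.T@t; w=R.T@np.array([d[0],d[1],1]); return o,w/np.linalg.norm(w)
def plane(c,u,v,z):
    o,w=ray(c,u,v); return o+w*(z-o[2])/w[2]
def tri(*rs):
    A=0;b=0
    for o,w in rs:
        P=np.eye(3)-np.outer(w,w);A=A+P;b=b+P@o
    X=np.linalg.solve(A,b); return X,[np.linalg.norm((np.eye(3)-np.outer(w,w))@(X-o)) for o,w in rs]
def proj(c,X):
    p=np.array(c['R'])@X+np.array(c['t']); x,y=p[:2]/p[2]; s=1+c['k1']*(x*x+y*y)
    return np.array([c['fx']*x*s+c['cx'],c['fy']*y*s+c['cy']])
E
python3 - <<'E'
from h import *
o=robot.get_obs()
print({k:np.round(v,4).tolist() for k,v in o.items()})
a,c=snap('scene','scene1');b,d=snap('side','side1')
for k in(c,d): print(k)
cv2.imwrite('pics/both.png',cv2.resize(np.hstack([a,b])[:,:,::-1],(800,300),interpolation=cv2.INTER_AREA))
E
```

```text
{'time': 0.0, 'joint_positions': [-1.2821, 0.0879, 1.3722, -0.0, 1.6836, -0.1031], 'qvel': [-0.0014, -0.0001, -0.0, 0.0008, 0.0012, -0.0], 'joint_torque': [0.0, -34.017, -30.2431, 0.0717, 0.0329, -0.0002], 'tool_pos': [0.2099, -0.5078, 0.2043], 'ee_rot': [-3.1394, -0.0002, 0.3918], 'wrist_force': [-0.4833, 0.2414, -0.4414], 'wrist_torque': [-0.0101, 0.0168, 0.0081], 'finger_force': 0.0, 'width': 0.0939}
{'fx': 408.27496970971686, 'fy': 408.27496970971686, 'cx': 241.05325269988703, 'cy': 193.80189169620704, 'k1': 0.03055951976180926, 'R': array([[-0.43245898,  0.90135067, -0.02337076],
       [ 0.51099732,  0.22365123, -0.82997703],
       [-0.74287345, -0.37087342, -0.55730776]]), 't': array([ 0.25264978, -0.10699691,  1.53408218])}
{'fx': 483.5007140856857, 'fy': 483.5007140856857, 'cx': 257.10137824913966, 'cy': 192.43154536056582, 'k1': -0.12622243692985458, 'R': array([[-0.90180963, -0.43190339,  0.01410142],
       [-0.2417461 ,  0.47717761, -0.84490257],
       [ 0.35818741, -0.76535024, -0.53473432]]), 't': array([0.50169537, 0.3110256 , 1.26317863])}
```

View pics/scene1.png

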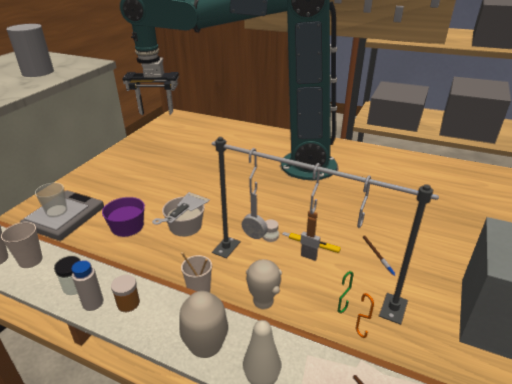

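View pics/side1.png

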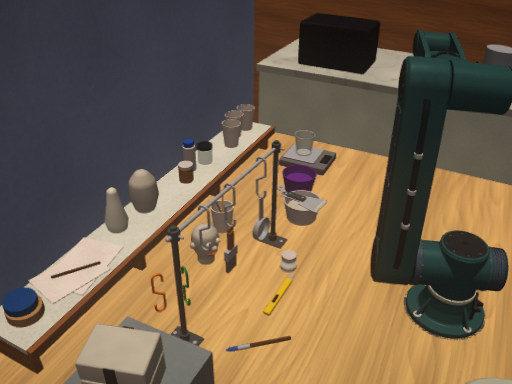

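The empty S-hook hangs at scene (364,203), the sieve at (254,215) and the brush at (312,230). The knife lies on the grey-white tub at scene (184,215) and side (303,203). Next I'll zoom in on these.

Run:
```python
import cv2,numpy as np
a=cv2.imread('pics/scene1.png');b=cv2.imread('pics/side1.png')
f=lambda im,x,y,w,h,s:cv2.resize(im[y:y+h,x:x+w],(w*s,h*s),interpolation=cv2.INTER_CUBIC)
t=np.hstack([f(a,340,165,66,75,6)[:300],f(b,170,195,66,50,6)])
u=np.hstack([f(a,145,185,66,50,6),f(b,265,175,66,50,6)])
cv2.imwrite('pics/crop1.png',np.vstack([t,u]))
```

```text
(no output)
```

View pics/crop1.png

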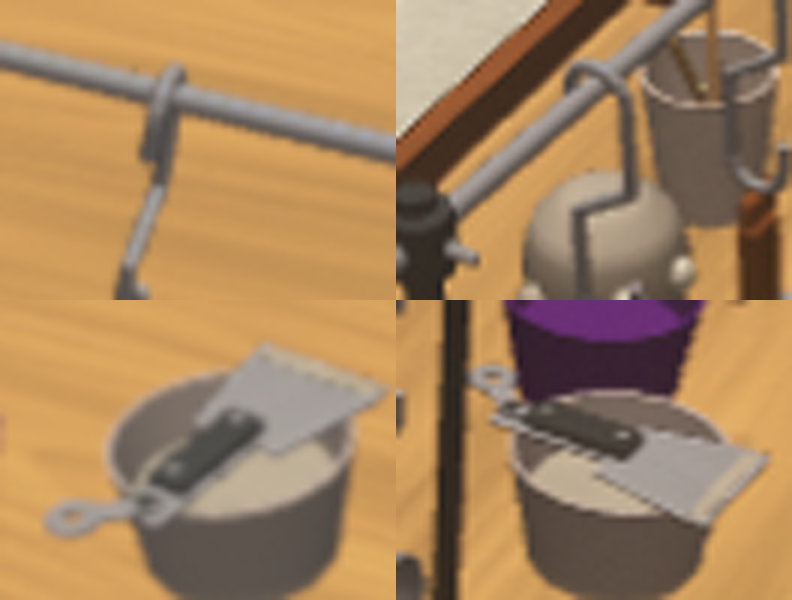

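The crops show the hook's upper bow on the rod at scene (369.7,176.3) and side (202.3,206.3). The tab hole is at scene (156.7,221.2) and side (280.8,187.8), and the blade corners are clear too. Next is triangulation.

```bash
python3 - <<'E'
from h import *
c=viewer.calibration('scene');d=viewer.calibration('side')
pts={'post-':((222,141),(275.5,143)),'post+':((427,188),(173,230)),
'hooktop':((369.4,175.6),(202,205.6)),'hole':((156.3,220.8),(280.5,187.4)),'rivetish':((170,219),(284,193)),
'bladeA':((209,199.8),(316.3,211.7)),'bladeB':((189,192.6),(326.8,201.0)),
'rodL(scene)':((228,148.5),(268,157)),}
for k,(p,q) in pts.items():
    X,e=tri(ray(c,*p),ray(d,*q)); print(k,X.round(4),np.round(e,4))
for p in((156.3,220.8),): print('holeplane',plane(c,*p,.0745),plane(d,280.5,187.4,.0745))
E
python3 -m handwheel '[[0,0,-0.05,0,0,0]]'
```

```text
post- [ 0.5372 -0.0647  0.337 ] [0.0013 0.0013]
post+ [0.5645 0.3919 0.3372] [0.0003 0.0003]
hooktop [0.5595 0.2847 0.3354] [0.0011 0.0011]
hole [ 0.5927 -0.2575  0.0742] [0.001 0.001]
rivetish [ 0.5683 -0.2288  0.0738] [0.0003 0.0003]
bladeA [ 0.4362 -0.1772  0.0708] [0.0007 0.0007]
bladeB [ 0.4267 -0.2536  0.0699] [0.0001 0.0001]
rodL(scene) [ 0.5436 -0.0412  0.3142] [0.0094 0.0094]
holeplane [ 0.59197306 -0.25851507  0.0745    ] [ 0.59226359 -0.25542031  0.0745    ]
time: 0.18
tool_pos: [0.2096, -0.5069, 0.2127]
ee_rot: [-3.136, -0.001, 0.392]
wrist_force: [0.7, 0.6, 0.4]
width: 0.0943
finger_force: 0.0
```

```bash
cat >> h.py <<'E'
def plan(wps, start=None):
    """wps: list of (x,y,z,psi) tool straight down; prints the shift/turn of each leg in wheel units"""
    o=robot.get_obs()
    p=np.array(o['tool_pos']) if start is None else np.array(start[:3]); psi=o['ee_rot'][2] if start is None else start[3]
    for w in wps:
        R=Ro.from_euler('xyz',[np.pi,0,psi]).as_matrix()
        s=R.T@(np.array(w[:3])-p)/0.2; dpsi=(w[3]-psi+np.pi)%(2*np.pi)-np.pi
        L=np.linalg.norm(s)*200
        print('row',s.round(4),'wz',round(-np.degrees(dpsi)/30,4),'nrows>=',round(max(L/41.7,abs(np.degrees(dpsi))/7.16),1))
        p=np.array(w[:3]);psi=w[3]
E
python3 - <<'E'
from h import *
o=robot.get_obs();c=viewer.calibration('wrist')
R=Ro.from_euler('xyz',o['ee_rot']).as_matrix();Rc=np.array(c['R'])
print((R.T@(-Rc.T@c['t']-o['tool_pos'])).round(4),(R.T@Rc.T).round(3),c['fx'],c['cx'],c['cy'],c['k1'])
plan([(.36,-.40,.32,.85),(.47,-.27,.33,1.3),(.53,-.25,.33,1.51)])
E
```

```text
[ 0.0716 -0.0002 -0.1786] [[ 0.001 -0.968 -0.251]
 [ 1.     0.001  0.001]
 [-0.001 -0.251  0.968]] 323.683332764523 251.50181300301307 191.94751739759928 -0.07528388254602474
row [ 0.8992 -0.2068 -0.5366] wz -0.8751 nrows>= 5.1
row [ 0.8513 -0.0158 -0.05  ] wz -0.8594 nrows>= 4.1
row [0.1766 0.2623 0.    ] wz -0.4011 nrows>= 1.7
```

```bash
python3 -m handwheel '[[0.3,-0.07,-0.5,-0,0,-0.3],[0.9,-0.21,-0.54,0,0,-0.875],[0.9,-0.21,-0.54,0,0,-0.875],[0.9,-0.21,-0.54,0,0,-0.875],[0.9,-0.21,-0.54,0,0,-0.875],[0.9,-0.21,-0.54,0,0,-0.875]]' >/dev/null; python3 -m handwheel '[[0.85,-0.016,0.0,0,0,-0.86],[0.85,-0.016,0.0,0,0,-0.86],[0.85,-0.016,0,0,0,-0.86],[0.85,-0.016,0,0,0,-0.86],[0.85,-0.016,0,0,0,-0.86]]'; python3 -m handwheel '[[0.33,0.3,0.3,0,0,-0.4],[0.33,0.3,0.3,0,0,-0.4],[0.33,0.3,0.3,0,0,-0.4],[0.33,0.3,0.3,0,0,-0.4]]'
python3 - <<'E'
from h import *
im,c=snap('wrist','w1')
print(proj(c,np.array([.5927,-.2575,.0742])))
E
```

```text
time: 1.1
tool_pos: [0.4732, -0.2662, 0.3233]
ee_rot: [3.141, -0.003, 1.31]
wrist_force: [-1.2, -1.4, 0.0]
width: 0.0941
finger_force: 0.0
time: 1.43
tool_pos: [0.5461, -0.2212, 0.2579]
ee_rot: [-3.134, -0.004, 1.512]
wrist_force: [-0.5, 0.8, -1.0]
width: 0.0943
finger_force: 0.0
[294.95182588 202.40621776]
```

View pics/w1.png

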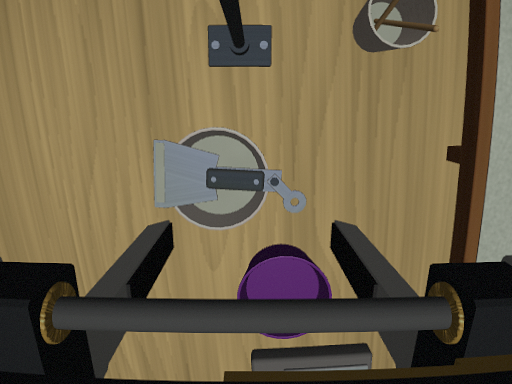

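Run:
```python
from h import *
c=viewer.calibration('wrist');im=cv2.imread('pics/w1.png')
hsv=cv2.cvtColor(im,cv2.COLOR_BGR2HSV)
s=hsv[190:212,283:304,1]; print(s)
w=np.clip((s.astype(float)-60),0,60); 
yy,xx=np.mgrid[190:212,283:304]; m=(xx-293.5)**2+(yy-201)**2<30; w=w*m
u,v=(w*xx).sum()/w.sum(),(w*yy).sum()/w.sum(); print(u,v,plane(c,u,v,.0745))
print('rivet',plane(c,274.5,182,.076),'blade',plane(c,154,139.5,.072),plane(c,155,207,.072),'rim',[plane(c,a,b,.07).round(4) for a,b in((169,178),(266.5,178),(217,128.5),(217,229))])
plan([(.55,-.16,.42,1.51),(.555,.0,.42,1.51),(.558,.17,.42,1.51),(.5588,.2847,.40,1.51),(.5588,.2847,.298,1.51)])
```

```text
[[ 36  36  38  37  39  40  43  22  86  50  48  11   2  71  79  91 108 113
  111 107 109]
 [ 36  34  36  38  37  37  39  40  18  26  47  45  45  44  30  29  19  67
  110 113 109]
 [ 36  35  38  34  36  37  41  39  43  42  43  42  40  42  40  42  41  25
   43 108 112]
 [ 34  36  37  36  36  36  40  41  40  41  39  38  36  39  39  40  39  41
   37  14  95]
 [ 33  37  36  36  34  38  38  36  37  35  37  35  38  37  35  35  37  38
   39  36   8]
 [ 34  34  34  34  40  38  37  34  37  34  35  33  34  33  34  36  34  36
   37  40  38]
 [ 40  34  33  34  36  36  37  38  35  35  35  36  34  34  34  31  34  33
   35  37  41]
 [ 29  35  32  33  33  33  34  34  35  36  10  10  10  10  31  33  33  36
   34  36  36]
 [  3  36  34  33  33  36  36  35  31  32  70  93  82  72   9  33  34  32
   31  31  33]
 [  6  37  36  34  36  37  36  33  32 108 116 112 113 114  96  10  39  31
   33  33  33]
 [ 24  42  38  36  35  38  37  10 109 115 114 106 111 113 114  59  33  35
   33  31  29]
 [ 31  42  36  36  35  36  37  25 118 113 108 112 111 109 113  89  28  38
   34  33  31]
 [ 24  41  37  36  37  36  40  1
[... 754 characters left out ...]
   22  81 115]
 [105 109 111 112  82  49   9   8  31  31  29  29  28  30  30  25  20  59
   92 115 110]]
294.1269915651359 201.33833177132146 [ 0.59132414 -0.25896046  0.0745    ]
rivet [ 0.56918833 -0.23406592  0.076     ] blade [ 0.4351087  -0.17759388  0.072     ] [ 0.42574137 -0.25729085  0.072     ] rim [array([ 0.4464, -0.2235,  0.07  ]), array([ 0.5604, -0.2301,  0.07  ]), array([ 0.5075, -0.17  ,  0.07  ]), array([ 0.4973, -0.29  ,  0.07  ])]
row [ 0.3148  0.0051 -0.7987] wz 0.0015 nrows>= 4.1
row [ 0.8    -0.0237 -0.    ] wz -0.0 nrows>= 3.8
row [ 0.8493 -0.0367 -0.    ] wz -0.0 nrows>= 4.1
row [ 0.5727 -0.0309  0.1   ] wz -0.0 nrows>= 2.8
row [ 0.   -0.    0.51] wz -0.0 nrows>= 2.4
```

```bash
python3 -m handwheel '[[0.1,0,-0.4,0,0,0],[0.315,0.005,-0.8,0,0,0],[0.315,0.005,-0.8,0,0,0],[0.315,0.005,-0.8,0,0,0],[0.315,0.005,-0.8,0,0,0],[0.315,0.005,-0.8,0,0,0]]'|sed -n 2p; python3 -m handwheel '[[0.8,-0.024,0,0,0,0],[0.8,-0.024,0,0,0,0],[0.8,-0.024,0,0,0,0],[0.8,-0.024,0,0,0,0],[0.8,-0.024,0,0,0,0]]'|sed -n 2p; python3 -m handwheel '[[0.85,-0.037,0,0,0,0],[0.85,-0.037,0,0,0,0],[0.85,-0.037,0,0,0,0],[0.85,-0.037,0,0,0,0],[0.85,-0.037,0,0,0,0]]'|sed -n 2p; python3 -m handwheel '[[0.573,-0.031,0.1,0,0,0],[0.573,-0.031,0.1,0,0,0],[0.573,-0.031,0.1,0,0,0],[0.573,-0.031,0.1,0,0,0],[0.573,-0.031,0.1,0,0,0]]'
python3 - <<'E'
from h import *
im,c=snap('wrist','w2')
print(proj(c,np.array([.559,.2847,.336])))
plan([(.5588,.2847,.298,1.51)])
E
```

```text
tool_pos: [0.5499, -0.1614, 0.4298]
tool_pos: [0.5546, 0.0032, 0.4223]
tool_pos: [0.5581, 0.1734, 0.4209]
time: 3.23
tool_pos: [0.5597, 0.2835, 0.4006]
ee_rot: [-3.138, 0.003, 1.51]
wrist_force: [0.2, -0.6, 0.6]
width: 0.094
finger_force: 0.0
[251.97747623 201.57758955]
row [ 0.0107 -0.0061  0.5198] wz -0.0042 nrows>= 2.5
```

View pics/w2.png

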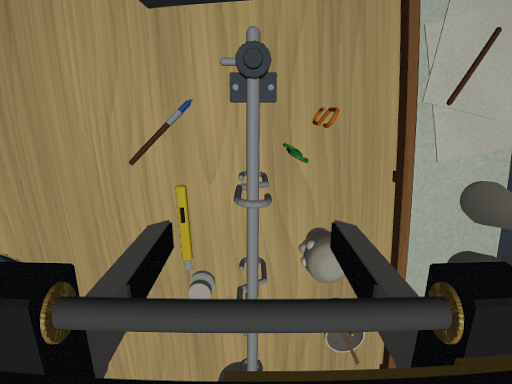

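The hook's bow is at (252,201), exactly where predicted, and centred between the fingers. I'll descend and grip.

```bash
python3 -m handwheel '[[0.01,-0.005,0.2,0,0,0],[0.01,-0.005,0.4,0,0,0],[0.01,-0.005,0.52,0,0,0],[0.01,-0.005,0.52,0,0,0],[0.01,-0.005,0.52,0,0,0]]'; python3 -m handwheel '[[0,0,0,0,0,0],[0,0,0,0,0,0],[0,0,0,0,0,0],[0,0,0,0,0,0],[0,0,0,0,0,0],[0,0,0,0,0,0],[0,0,0,0,0,0],[0,0,0,0,0,0]]' 1;  python3 -m handwheel '[[0,0,0,0,0,0],[0,0,0,0,0,0],[0,0,0,0,0,0],[0,0,0,0,0,0]]'
python3 - <<'E'
from h import *
plan([(.5588,.2847,.343,1.51),(.48,.2847,.343,1.51)])
E
```

```text
time: 3.7
tool_pos: [0.5583, 0.2837, 0.2985]
ee_rot: [-3.139, 0.002, 1.507]
wrist_force: [-0.2, -0.1, 0.8]
width: 0.094
finger_force: 0.0
time: 4.37
tool_pos: [0.5583, 0.2865, 0.2994]
ee_rot: [-3.142, 0.0, 1.51]
wrist_force: [-0.6, 0.5, 0.0]
width: 0.0443
finger_force: 0.0
time: 4.7
tool_pos: [0.5583, 0.2864, 0.2994]
ee_rot: [-3.142, 0.0, 1.51]
wrist_force: [0.1, 0.4, 0.4]
width: 0.0309
finger_force: 30.0
row [-0.0083  0.0028 -0.2181] wz -0.0005 nrows>= 1.0
row [-0.0239 -0.3933 -0.    ] wz -0.0 nrows>= 1.9
```

```bash
python3 -m handwheel '[[0,0,0,0,0,0],[0,0,-0.04,0,0,0],[0,0,-0.08,0,0,0],[0,0,-0.12,0,0,0],[0,0,-0.16,0,0,0],[0,0,-0.2,0,0,0],[0,0,-0.215,0,0,0],[0,0,-0.215,0,0,0]]'; python3 -m handwheel '[[0,-0.1,0,0,0,0],[0,-0.2,0,0,0,0],[0,-0.3,0,0,0,0],[0,-0.4,0,0,0,0],[0,-0.5,0,0,0,0],[0,-0.55,0,0,0,0],[0,-0.55,0,0,0,0]]'
python3 - <<'E'
from h import *
im,c=snap('scene','s2');im2,d=snap('side','d2')
f=lambda a,x,y,w,h,s:cv2.resize(a[y:y+h,x:x+w],(w*s,h*s),interpolation=cv2.INTER_CUBIC)
p=np.array(robot.get_obs()['tool_pos'])-[0,0,.03]
a,b=proj(c,p).astype(int),proj(d,p).astype(int);print(a,b)
cv2.imwrite('pics/c2.png',np.hstack([f(im,a[0]-40,a[1]-50,80,100,5),f(im2,b[0]-40,b[1]-50,80,100,5)])[:,:,::-1])
E
```

```text
time: 5.37
tool_pos: [0.5587, 0.2865, 0.344]
ee_rot: [3.139, -0.001, 1.51]
wrist_force: [0.5, 0.8, -0.4]
width: 0.0307
finger_force: 30.0
time: 5.95
tool_pos: [0.447, 0.2934, 0.3434]
ee_rot: [3.141, -0.001, 1.511]
wrist_force: [0.6, 1.1, -0.5]
width: 0.031
finger_force: 30.0
[381 161] [245 229]
```

View pics/c2.png

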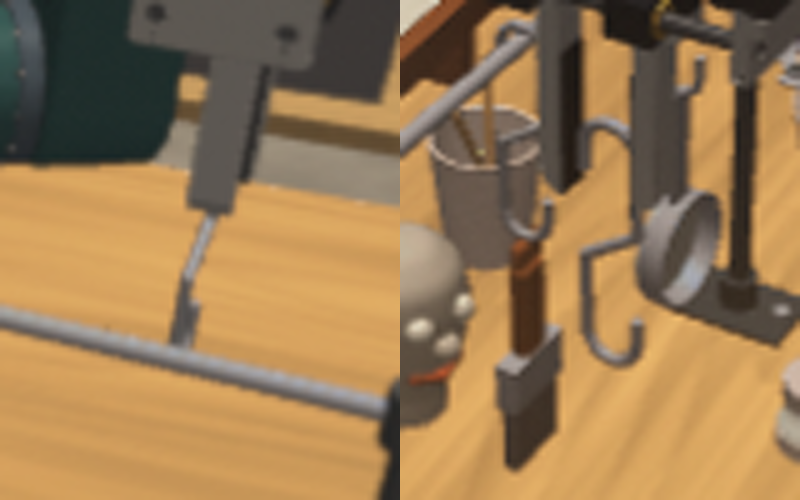

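Run:
```python
from h import *
c=viewer.calibration('scene');d=viewer.calibration('side')
o=robot.get_obs();R=Ro.from_euler('xyz',o['ee_rot']).as_matrix()
A=lambda x,y:(x/5-.4-40+381,y/5-.4-50+161); B=lambda x,y:((x-400)/5-.4-40+245,y/5-.4-50+229)
for k,p,q in(('tip',(194,302),(636,319)),('bottom',(180,347),(613,366)),('knee',(186,285),(587,255))):
    X,e=tri(ray(c,*A(*p)),ray(d,*B(*q)));print(k,X.round(4),np.round(e,4),'tool',(R.T@(X-o['tool_pos'])).round(4))
```

```text
tip [0.4342 0.2905 0.28  ] [0.0002 0.0002] tool [-0.0035 -0.0146  0.0625]
bottom [0.4419 0.2917 0.2561] [0.0044 0.0044] tool [-0.0018 -0.007   0.0864]
knee [0.46   0.2874 0.303 ] [0.0006 0.0006] tool [-0.005   0.0114  0.0395]
```

Run:
```python
from h import *
plan([(.44,.12,.36,1.51),(.44,-.06,.36,1.51),(.52,-.21,.36,1.51),(.66,-.2565,.29,1.51),(.66,-.2565,.1255,1.51)])
```

```text
row [-0.8666  0.0082 -0.0876] wz -0.0004 nrows>= 4.2
row [-0.8983  0.0547  0.    ] wz -0.0 nrows>= 4.3
row [-0.7243  0.4448  0.    ] wz -0.0 nrows>= 4.1
row [-0.1895  0.7128  0.35  ] wz -0.0 nrows>= 3.9
row [ 0.     -0.      0.8225] wz -0.0 nrows>= 3.9
```

```bash
python3 -m handwheel '[[-0.1,0,-0.08,0,0,0],[-0.25,0,-0.08,0,0,0],[-0.4,0,-0.08,0,0,0],[-0.55,0,-0.08,0,0,0],[-0.7,0.01,-0.08,0,0,0],[-0.86,0.01,-0.08,0,0,0],[-0.86,0.01,-0.08,0,0,0]]'|sed -n 2p; python3 -m handwheel '[[-0.15,0,0,0,0,0],[-0.3,0,0,0,0,0],[-0.45,0.03,0,0,0,0],[-0.6,0.04,0,0,0,0],[-0.75,0.05,0,0,0,0],[-0.9,0.055,0,0,0,0],[-0.9,0.055,0,0,0,0]]'|sed -n 2p; python3 -m handwheel '[[-0.15,0,0,0,0,0],[-0.3,0.1,0,0,0,0],[-0.45,0.2,0,0,0,0],[-0.6,0.35,0,0,0,0],[-0.72,0.44,0,0,0,0],[-0.72,0.44,0,0,0,0]]'|sed -n 2p; python3 -m handwheel '[[0,0.1,0,0,0,0],[-0.05,0.25,0.05,0,0,0],[-0.1,0.4,0.15,0,0,0],[-0.15,0.55,0.25,0,0,0],[-0.19,0.71,0.35,0,0,0],[-0.19,0.71,0.35,0,0,0],[-0.19,0.71,0.35,0,0,0]]'
python3 - <<'E'
from h import *
plan([(.66,-.2565,.1255,1.51)])
E
```

```text
tool_pos: [0.4411, 0.1165, 0.3584]
tool_pos: [0.4408, -0.0635, 0.3574]
tool_pos: [0.5221, -0.2123, 0.3536]
time: 8.3
tool_pos: [0.6593, -0.2536, 0.2813]
ee_rot: [-3.131, -0.005, 1.511]
wrist_force: [-0.2, 0.0, -0.1]
width: 0.0312
finger_force: 30.0
row [-0.014   0.0043  0.7789] wz 0.0013 nrows>= 3.7
```

```bash
python3 -m handwheel '[[-0.014,0,0.15,0,0,0],[-0.014,0,0.3,0,0,0],[-0.014,0,0.45,0,0,0],[-0.014,0,0.6,0,0,0],[-0.014,0,0.7,0,0,0],[-0.014,0,0.78,0,0,0],[-0.014,0,0.78,0,0,0],[-0.014,0,0.78,0,0,0],[-0.014,0,0.78,0,0,0],[-0.014,0,0.78,0,0,0]]'
python3 - <<'E'
from h import *
im,c=snap('scene','s3');im2,d=snap('side','d3');w,e=snap('wrist','w3')
f=lambda a,p,s:cv2.resize(a[int(p[1])-25:int(p[1])+25,int(p[0])-33:int(p[0])+33],None,fx=s,fy=s,interpolation=cv2.INTER_CUBIC)
g=np.array([.62,-.257,.07])
for k in(c,d,e): print(proj(k,g).astype(int))
cv2.imwrite('pics/c3.png',np.vstack([np.hstack([f(im,proj(c,g),6),f(im2,proj(d,g),6)]),np.hstack([cv2.resize(w,(396,297)),f(w,proj(e,np.array([.60,-.255,.07])),6)[:297]])])[:,:,::-1])
o=robot.get_obs();R=Ro.from_euler('xyz',o['ee_rot']).as_matrix()
t=o['tool_pos']+R@[-.0025,-.013,.0625];print(t,[proj(k,t) for k in(c,d)])
E
```

```text
time: 9.13
tool_pos: [0.6595, -0.2579, 0.1364]
ee_rot: [3.136, 0.002, 1.51]
wrist_force: [0.3, -0.6, 0.1]
width: 0.0311
finger_force: 30.0
[151 227]
[273 186]
[202 204]
[ 0.6460614  -0.25964115  0.07205196] [array([144.35054267, 232.58814465]), array([266.51674642, 183.68751227])]
```

View pics/c3.png

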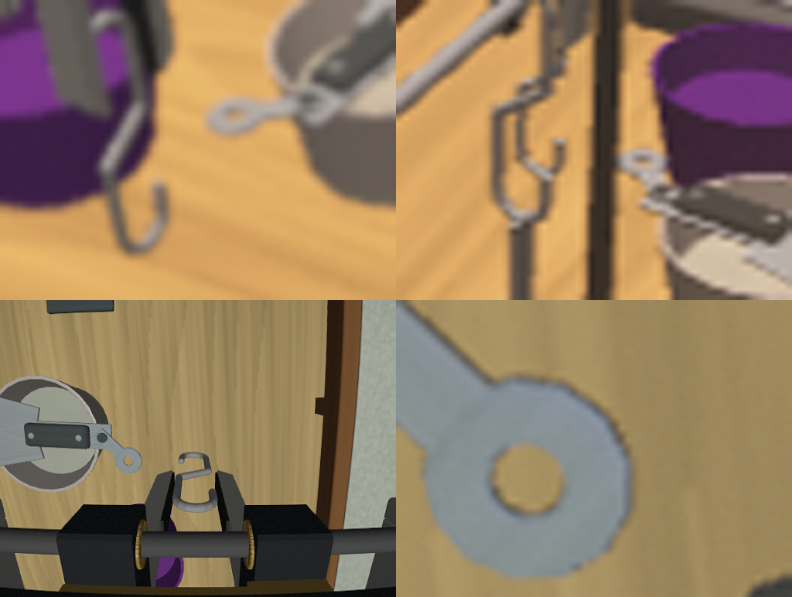

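Scene and side both show the hook's tip within 1 px of my prediction, at scene (144,232) and side (267,184). The tab hole is clear in all three views. I'll measure tip and hole against each other.

Run:
```python
from h import *
c,d,e=[viewer.calibration(k) for k in('scene','side','wrist')]
o=robot.get_obs();print(o['tool_pos'])
im=cv2.imread('pics/w3.png');hs=cv2.cvtColor(im,cv2.COLOR_BGR2HSV)[:,:,1].astype(float)
q=np.floor(proj(e,np.array([.60,-.255,.07])))+[-11.2,4.6];print(q)
yy,xx=np.mgrid[0:384,0:512];w=np.clip(hs-60,0,50)*((xx-q[0])**2+(yy-q[1])**2<49)
u,v=(w*xx).sum()/w.sum(),(w*yy).sum()/w.sum();print(u,v,plane(e,u,v,.0745))
tp,er=tri(ray(c,143.8,232.4),ray(d,266.6,184.2));print('tip',tp,er)
for a,b in(((156.6,220.8),(280.2,187.1)),):
    X,er=tri(ray(c,*a),ray(d,*b));print('hole',X,er)
X,er=tri(ray(c,156.6,220.8),ray(d,280.2,187.1),ray(e,u,v));print('hole3',X,er)
cv2.imwrite('pics/c4.png',cv2.resize(im[170:260,195:315],None,fx=6,fy=6,interpolation=cv2.INTER_CUBIC))
```

```text
[ 0.65900992 -0.25784824  0.13458692]
[165.8 208.6]
165.53288087994383 207.49988298619238 [ 0.59162608 -0.25590646  0.0745    ]
tip [ 0.64576886 -0.26124835  0.07051258] [np.float64(0.0012735379341644358), np.float64(0.0012735379341643083)]
hole [ 0.59336966 -0.25599174  0.07564748] [np.float64(0.0005624401641314082), np.float64(0.0005624401641314296)]
hole3 [ 0.5928863  -0.25566866  0.07587525] [np.float64(0.0007772744892924206), np.float64(0.0007274832562649874), np.float64(0.0008544347170425456)]
```

View pics/c4.png

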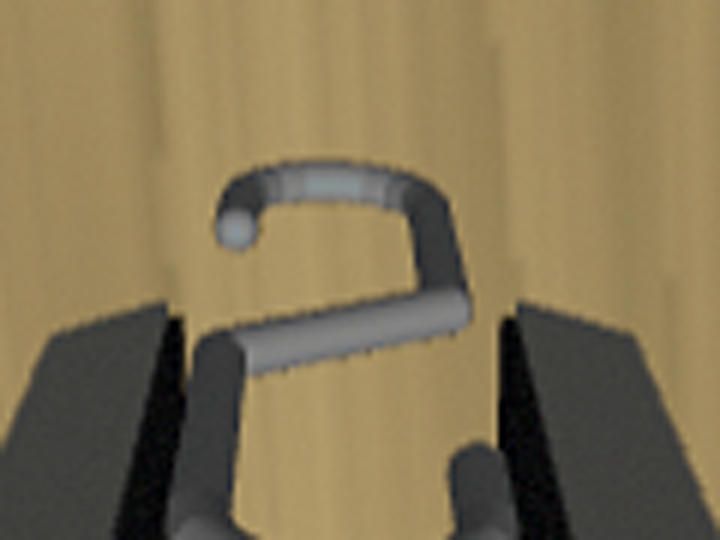

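Run:
```python
from h import *
e=viewer.calibration('wrist');o=robot.get_obs()
for zt in(.0695,.071,.0725):
  print(zt,plane(e,165.53,207.5,.0745)-plane(e,234.1,207.6,zt))
print(o['tool_pos'],o['ee_rot'],plane(e,234.1,207.6,.071)-o['tool_pos'])
```

```text
0.0695 [-0.05275952  0.00482773  0.005     ]
0.071 [-0.05286507  0.00436142  0.0035    ]
0.0725 [-0.05297063  0.00389512  0.002     ]
[ 0.65900992 -0.25784824  0.13458692] [3.13863133e+00 1.28391384e-03 1.50969134e+00] [-0.01452104 -0.0024196  -0.06358692]
```

```bash
python3 -m handwheel '[[0,0,0.05,0,0,0],[0,0,0.05,0,0,0],[0,-0.04,0.05,0,0,0],[0,-0.09,0.05,0,0,0],[0.007,-0.14,0.05,0,0,0],[0.007,-0.19,0.05,0,0,0],[0.007,-0.23,0.05,0,0,0],[0.007,-0.264,0.05,0,0,0],[0.007,-0.264,0.05,0,0,0],[0.007,-0.264,0.05,0,0,0]]';python3 -m handwheel '[[0,0,0,0,0,0],[0,0,0,0,0,0]]'
python3 - <<'E'
from h import *
im,c=snap('scene','s4');im2,d=snap('side','d4');w,e=snap('wrist','w4')
g=np.array([.60,-.257,.07])
f=lambda a,p,s:cv2.resize(a[int(p[1])-25:int(p[1])+25,int(p[0])-33:int(p[0])+33],None,fx=s,fy=s,interpolation=cv2.INTER_CUBIC)
cv2.imwrite('pics/c5.png',np.vstack([np.hstack([f(im,proj(c,g),6),f(im2,proj(d,g),6)]),np.hstack([f(w,proj(e,g),6),f(w,proj(e,g),6)*0])])[:,:,::-1])
print(robot.get_obs()['tool_pos'],[proj(k,g).astype(int) for k in(c,d,e)])
E
```

```text
time: 10.12
tool_pos: [0.6055, -0.253, 0.1227]
ee_rot: [3.141, 0.0, 1.509]
wrist_force: [0.1, 0.3, -1.1]
width: 0.0311
finger_force: 30.0
time: 10.28
tool_pos: [0.6061, -0.253, 0.1224]
ee_rot: [3.141, 0.0, 1.51]
wrist_force: [0.3, 0.5, -0.6]
width: 0.031
finger_force: 30.0
[ 0.60597236 -0.25293572  0.12229859] [array([155, 223]), array([278, 187]), array([245, 213])]
```

View pics/c5.png

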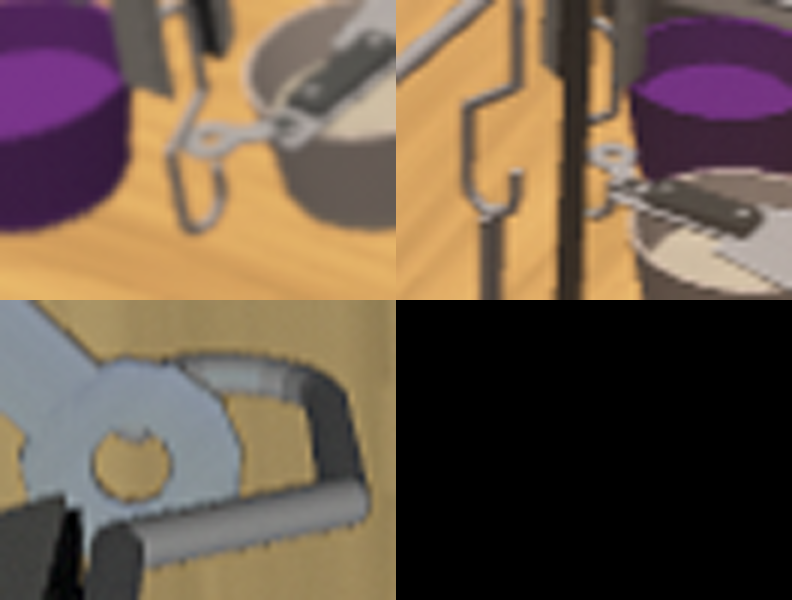

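The tip shows just under the upper edge of the hole. Now I'll raise it closer to the tab and read the hole region numerically.

```bash
cat >> h.py <<'E'
def holemap():
    w=viewer.snapshot('wrist');e=viewer.calibration('wrist')
    g=proj(e,np.array([.592,-.2555,.0745])).round().astype(int);x,y=g
    s=cv2.cvtColor(w,cv2.COLOR_RGB2HSV)[y-13:y+13,x-13:x+14,1]
    v=cv2.cvtColor(w,cv2.COLOR_RGB2GRAY)[y-13:y+13,x-13:x+14]
    print('centre at index 13,13 =',g)
    for r,q in zip(s,v): print(''.join('#' if a>75 else ('+' if a>50 else '.') for a in r),' '.join('%3d'%b for b in q[4:24]))
    o=robot.get_obs();print(np.round(o['tool_pos'],4),np.round(o['wrist_force'],1))
E
python3 -m handwheel '[[0,0,-0.01,0,0,0],[0,0,-0.02,0,0,0],[0,0,-0.03,0,0,0],[0,0,-0.035,0,0,0],[0,0,-0.035,0,0,0],[0,0,-0.035,0,0,0]]'
python3 -c "
from h import *
holemap()"
```

```text
time: 10.93
tool_pos: [0.6058, -0.253, 0.1297]
ee_rot: [3.141, 0.0, 1.51]
wrist_force: [0.5, 0.4, -1.3]
width: 0.0308
finger_force: 30.0
centre at index 13,13 = [235 211]
........................... 145 144 145 146 141 143 143 143 143 143 143 143 143 145 148 147 148 138 115 107
........................... 146 144 145 146 144 144 142 143 143 144 144 143 144 144 146 147 147 149 141 136
........................... 145 145 145 144 144 143 144 143 144 142 142 144 146 144 146 145 146 145 144 147
........................... 142 144 143 144 145 143 143 143 142 143 144 146 146 146 146 145 144 145 144 146
........................... 142 142 143 144 143 143 143 143 143 144 144 145 145 144 145 145 143 143 143 145
........................... 142 142 143 144 145 141 141 142 143 143 146 145 147 144 144 144 145 143 145 145
........................... 142 143 144 142 144 142 143 144 146 146 146 146 145 145 143 144 143 144 144 145
........................... 143 143 144 142 142 142 143 144 140 145 145 145 145 144 143 143 144 144 144 144
........................... 144 142 144 142 143 130 135 134 133 1
[... 1221 characters left out ...]
5 145 145
........................... 144 144 145 146 141 129 124 117 112 112 120 124 133 145 142 145 146 146 144 143
........................... 144 145 145 145 145 144 139 139 132 134 141 147 145 145 145 146 146 144 143 141
........................... 146 145 145 145 143 143 142 143 143 144 146 145 144 146 145 145 145 143 143 143
........................... 144 144 145 145 143 142 142 143 144 145 144 145 147 146 147 147 148 145 131 121
........................... 146 145 143 143 142 143 143 145 147 146 148 150 151 124 123 125 107 108  95  83
........................... 147 143 142 143 144 146 148 148 121 122 115 110 113  82  84  89  71  79  85  90
[ 0.6057 -0.253   0.1296] [ 0.6 -0.4 -0.7]
```

```bash
python3 -m handwheel '[[0,0.0025,-0.01,0,0,0],[0,0.0025,-0.02,0,0,0],[0,0.0025,-0.025,0,0,0],[0,0.0025,-0.025,0,0,0],[0,0.0025,-0.025,0,0,0]]'
python3 -c "
from h import *
holemap()"
```

```text
time: 11.4
tool_pos: [0.6063, -0.253, 0.1347]
ee_rot: [3.141, 0.0, 1.51]
wrist_force: [0.1, -0.1, 0.3]
width: 0.0311
finger_force: 30.0
centre at index 13,13 = [235 209]
.......................#### 144 144 147 142 141 142 142 143 144 142 143 144 145 145 147 147 143 117 109 104
........................... 144 144 144 144 144 143 143 143 142 143 142 144 144 146 146 147 147 142 129  96
........................... 144 144 143 144 144 143 143 144 142 142 143 145 145 145 146 145 145 147 146 135
........................... 143 143 144 144 144 143 143 142 142 144 143 145 146 146 145 145 145 144 145 147
........................... 142 144 144 144 144 143 143 140 144 145 144 145 145 147 146 146 145 144 144 145
........................... 142 143 144 144 142 142 141 144 143 145 145 146 145 145 145 145 144 144 144 145
........................... 142 144 144 143 142 143 142 145 146 146 146 146 145 145 144 143 144 144 145 144
........................... 143 143 142 143 143 144 147 145 146 147 148 146 144 144 143 145 145 143 143 142
........................... 145 143 143 143 143 123 121 112 113 12
[... 1220 characters left out ...]
5 144 143
........................... 144 145 144 145 140 128 133 118 119 121 130 133 147 144 145 145 146 144 143 142
........................... 144 144 144 145 146 144 145 138 139 138 146 145 144 145 146 145 145 144 142 141
........................... 144 144 143 143 141 141 142 142 144 144 144 143 145 145 147 145 144 143 141 140
........................... 145 144 144 142 142 143 142 142 143 144 144 144 145 147 145 143 142 141 140 140
..........................+ 144 144 142 142 142 141 143 144 144 144 145 145 144 145 143 142 141 143 142 142
..........................# 143 142 142 141 141 142 144 144 142 146 147 147 147 143 144 143 144 144 129 119
[ 0.6062 -0.253   0.1346] [-0.4 -0.1 -0.7]
```

Tip and hole are aligned to within about 0.5 mm. I'll raise gently with force checks.

```bash
python3 -m handwheel '[[0,0.0015,-0.006,0,0,0],[0,0.0015,-0.012,0,0,0],[0,0.0015,-0.018,0,0,0],[0,0.0015,-0.024,0,0,0],[0,0.0015,-0.03,0,0,0],[0,0.0015,-0.03,0,0,0]]'|sed -n '2p;4p'
python3 -c "
from h import *
holemap()"
```

```text
tool_pos: [0.6067, -0.2531, 0.141]
wrist_force: [-0.8, 0.6, -0.8]
centre at index 13,13 = [234 207]
........................### 143 143 143 141 141 140 143 143 144 143 144 143 141 144 146 147 149 135 116 132
.........................## 142 140 139 142 142 143 143 144 142 142 142 143 144 145 146 145 147 146 140 140
..........................# 140 142 141 142 143 145 143 143 142 143 142 143 145 146 146 145 146 145 145 146
........................... 139 141 141 144 143 143 143 143 142 142 143 143 145 145 146 145 145 143 144 145
........................... 140 142 142 144 143 143 142 143 141 145 144 146 145 145 144 145 144 144 144 144
........................... 143 142 144 144 142 143 142 143 144 143 147 144 146 146 144 144 144 143 144 144
........................... 142 143 145 144 142 142 142 144 145 146 147 146 145 145 144 143 143 145 144 145
........................... 144 143 143 143 142 142 144 147 126 135 136 146 145 145 144 145 144 144 143 144
........................... 145 143 143 142 144 133 134 109  77  94  93 109 127 146 145 145 143 144 143 142
.........++................ 
[... 1150 characters left out ...]
5 143 142
........................... 143 144 144 144 144 143 145 132 127 127 133 134 145 145 144 145 145 145 142 142
........................... 143 144 144 144 144 142 142 144 143 143 144 145 143 144 146 146 145 142 142 142
........................... 143 144 144 144 143 143 142 141 142 145 143 144 143 146 145 145 145 142 141 141
........................... 143 143 143 141 141 141 141 143 143 142 143 144 145 146 145 142 142 140 140 140
#.........................+ 144 143 143 141 141 141 142 144 144 143 143 145 144 144 142 141 140 141 139 140
#.........................# 143 141 143 141 141 143 145 143 143 143 145 145 143 143 141 139 141 140 141 138
[ 0.6066 -0.2531  0.1408] [-1.  -0.1 -0.1]
```

```bash
python3 -m handwheel '[[0,0,-0.01,0,0,0],[0,0,-0.02,0,0,0],[0,0,-0.03,0,0,0],[0,0,-0.04,0,0,0],[0,0,-0.05,0,0,0],[0,0,-0.06,0,0,0],[0,0,-0.065,0,0,0],[0,0,-0.065,0,0,0]]'|sed -n '2p;4p'
python3 -c "
from h import *
holemap()"
```

```text
tool_pos: [0.6067, -0.2531, 0.154]
wrist_force: [1.1, -0.1, 0.3]
centre at index 13,13 = [235 202]
......................##### 144 142 146 143 135 139 141 142 144 143 144 142 144 144 138 140 127 110 109 134
.......................#### 143 143 140 142 139 140 141 143 143 143 142 141 142 144 146 146 147 128 101 121
........................### 143 141 136 141 140 143 139 143 142 142 142 141 143 144 145 146 146 147 133 122
..........................# 142 140 138 143 143 142 143 142 142 142 142 143 145 144 145 145 145 146 144 139
..........................# 140 140 141 143 142 142 144 142 142 141 143 144 145 145 144 144 145 142 145 144
........................... 142 141 141 143 143 142 142 141 141 143 144 144 146 144 144 144 144 143 143 144
........................... 143 141 142 143 141 143 142 141 143 144 145 145 145 145 143 143 143 144 144 145
........................... 143 142 142 143 141 141 143 144 143 144 146 146 143 143 144 143 144 143 144 143
........................... 143 143 141 142 143 140 133 144 131 145 136 132 144 144 143 145 144 144 142 142
..........+###+............ 1
[... 1149 characters left out ...]
4 143 141
........................... 142 143 143 144 137 105 131 140 144 140 127 103 132 145 145 145 145 143 140 140
........................... 144 143 144 143 146 110 121 128 132 127 115 111 145 144 146 144 142 143 141 141
........................... 142 143 144 143 144 132 133 123 123 114 131 132 146 144 144 144 142 140 139 140
..........................# 143 144 143 142 142 143 143 136 135 132 144 144 145 144 143 141 141 141 140 140
#.........................# 142 143 141 141 141 140 142 144 144 144 145 144 145 143 143 142 140 139 139 138
##.......................## 142 142 141 140 140 143 143 141 143 144 144 143 144 142 141 140 139 140 138 137
[ 0.6066 -0.253   0.1537] [ 0.1 -0.2 -1.1]
```

The tip is fully through the hole with no contact force. Next I'll lift along an arc about the near rim, so the knife pivots without dragging the tub.

```bash
python3 -m handwheel '[[0,0,-0.043,0,0,0],[0,-0.005,-0.087,0,0,0],[0,-0.01,-0.13,0,0,0],[0.001,-0.018,-0.173,0,0,0],[0.002,-0.028,-0.215,0,0,0],[0.003,-0.041,-0.256,0,0,0],[0.004,-0.055,-0.297,0,0,0],[0.005,-0.072,-0.338,0,0,0],[0.006,-0.09,-0.377,0,0,0],[0.007,-0.111,-0.415,0,0,0]]'
python3 -m handwheel '[[0,0,0,0,0,0],[0,0,0,0,0,0],[0,0,0,0,0,0]]'
python3 - <<'E'
from h import *
for n in('scene','side','wrist'): snap(n,n+'5')
E
```

```text
time: 13.55
tool_pos: [0.5839, -0.2501, 0.2372]
ee_rot: [-3.141, -0.0, 1.51]
wrist_force: [-2.1, 0.4, -2.4]
width: 0.0311
finger_force: 30.0
time: 13.8
tool_pos: [0.5848, -0.2504, 0.2365]
ee_rot: [3.14, 0.0, 1.51]
wrist_force: [-0.0, 0.3, -1.9]
width: 0.0308
finger_force: 30.0
```

```bash
python3 -m handwheel '[[0.002,-0.039,-0.061,0,0,0],[0.005,-0.083,-0.118,0,0,0],[0.008,-0.132,-0.172,0,0,0],[0.012,-0.186,-0.221,0,0,0],[0.015,-0.243,-0.265,0,0,0],[0.019,-0.304,-0.304,0,0,0],[0.023,-0.368,-0.337,0,0,0],[0.027,-0.435,-0.365,0,0,0],[0.027,-0.435,-0.365,0,0,0],[0.027,-0.435,-0.365,0,0,0]]'
python3 - <<'E'
from h import *
w,_=snap('wrist','w6');a,c=snap('scene','s6');b,d=snap('side','d6')
ref=cv2.imread('pics/scene1.png')[:,:,::-1];r2=cv2.imread('pics/side1.png')[:,:,::-1]
# tub shift: template match of lower tub body (below the rim), purple tub as reference
for n,A,B,k in(('scene',ref,a,(.503,-.23)),('side',r2,b,(.503,-.23))):
    K=c if n=='scene' else d
    p=proj(K,np.array([k[0],k[1],.01])).astype(int)
    t=np.ascontiguousarray(A[p[1]-12:p[1]+16,p[0]-24:p[0]+24])
    r=cv2.matchTemplate(np.ascontiguousarray(B[p[1]-24:p[1]+28,p[0]-36:p[0]+36]),t,cv2.TM_CCOEFF_NORMED);print(n,p,cv2.minMaxLoc(r)[1::2])
f=lambda a,p,s:cv2.resize(a[max(0,int(p[1])-50):int(p[1])+50,int(p[0])-40:int(p[0])+40],(400,500),interpolation=cv2.INTER_CUBIC)
g=np.array([.5,-.23,.12]);cv2.imwrite('pics/c6.png',np.hstack([f(a,proj(c,g),5),f(b,proj(d,g),5)])[:,:,::-1])
E
```

```text
time: 14.78
tool_pos: [0.4975, -0.2396, 0.3113]
ee_rot: [3.138, 0.002, 1.509]
wrist_force: [0.2, 1.1, -3.2]
width: 0.0309
finger_force: 30.0
scene [184 223] (0.8589867949485779, (12, 12))
side [301 213] (0.9071981310844421, (12, 12))
```

```bash
python3 -m handwheel '[[0,-0.01,-0.03,0,0,0],[0,-0.02,-0.06,0,0,0],[0.0,-0.03,-0.09,0,0,0],[0,-0.04,-0.12,0,0,0],[0,-0.05,-0.17,0,0,0],[0,-0.06,-0.22,0,0,0],[0,-0.07,-0.28,0,0,0],[0,-0.08,-0.35,0,0,0],[0,-0.09,-0.42,0,0,0],[0,-0.1,-0.48,0,0,0]]'
python3 -m handwheel '[[0,-0.02,-0.02,0,0,0],[0,-0.06,-0.06,0,0,0],[0,-0.1,-0.1,0,0,0],[0,-0.13,-0.1,0,0,0],[0,-0.15,-0.1,0,0,0],[0,-0.15,-0.1,0,0,0],[0,-0.15,-0.1,0,0,0],[0,-0.15,-0.1,0,0,0]]'
python3 - <<'E'
from h import *
a,c=snap('scene','s7');b,d=snap('side','d7')
for n,A,B,K in(('scene',cv2.imread('pics/scene1.png'),a,c),('side',cv2.imread('pics/side1.png'),b,d)):
    p=proj(K,np.array([.503,-.23,.01])).astype(int);B=B[:,:,::-1]
    t=np.ascontiguousarray(A[p[1]-4:p[1]+16,p[0]-24:p[0]+24])
    r=cv2.matchTemplate(np.ascontiguousarray(B[p[1]-16:p[1]+28,p[0]-36:p[0]+36]),t,cv2.TM_CCOEFF_NORMED);print(n,cv2.minMaxLoc(r)[1::2])
plan([(.43,-.06,.42,1.51),(.43,.12,.42,1.51),(.442,.2934,.40,1.51),(.5583,.2864,.348,1.51)])
E
```

```text
time: 15.77
tool_pos: [0.4778, -0.2383, 0.4078]
ee_rot: [3.14, 0.001, 1.51]
wrist_force: [-1.1, -0.3, -4.4]
width: 0.031
finger_force: 30.0
time: 16.43
tool_pos: [0.4477, -0.2363, 0.4247]
ee_rot: [-3.14, -0.001, 1.51]
wrist_force: [-1.6, -0.1, -4.0]
width: 0.0312
finger_force: 30.0
scene (0.9753267168998718, (12, 12))
side (0.9642492532730103, (12, 12))
row [ 0.874  -0.1429  0.0238] wz -0.0002 nrows>= 4.2
row [ 0.8983 -0.0547 -0.    ] wz -0.0 nrows>= 4.3
row [0.869  0.0072 0.1   ] wz -0.0 nrows>= 4.2
row [4.000e-04 5.826e-01 2.600e-01] wz -0.0 nrows>= 3.1
```

```bash
python3 -m handwheel '[[0.03,-0.01,0,0,0,0],[0.08,-0.02,0,0,0,0],[0.15,-0.04,0,0,0,0],[0.24,-0.06,0,0,0,0],[0.34,-0.08,0,0,0,0],[0.45,-0.1,0,0,0,0],[0.56,-0.12,0,0,0,0],[0.67,-0.14,0,0,0,0],[0.78,-0.14,0,0,0,0],[0.874,-0.14,0,0,0,0]]'|sed -n 2p
python3 -m handwheel '[[0.1,-0.01,0,0,0,0],[0.2,-0.01,0,0,0,0],[0.3,-0.02,0,0,0,0],[0.4,-0.02,0,0,0,0],[0.5,-0.03,0,0,0,0],[0.6,-0.03,0,0,0,0],[0.7,-0.04,0,0,0,0],[0.8,-0.05,0,0,0,0],[0.9,-0.05,0,0,0,0]]'|sed -n 2p
python3 -m handwheel '[[0.1,0,0,0,0,0],[0.2,0,0,0,0,0],[0.3,0,0.01,0,0,0],[0.41,0,0.02,0,0,0],[0.52,0,0.04,0,0,0],[0.62,0,0.06,0,0,0],[0.71,0.005,0.08,0,0,0],[0.79,0.005,0.09,0,0,0],[0.84,0.005,0.1,0,0,0],[0.87,0.005,0.1,0,0,0]]'
python3 -m handwheel '[[0,0,0,0,0,0],[0,0,0,0,0,0],[0,0,0,0,0,0],[0,0,0,0,0,0],[0,0,0,0,0,0],[0,0,0,0,0,0],[0,0,0,0,0,0],[0,0,0,0,0,0],[0,0,0,0,0,0],[0,0,0,0,0,0]]'
python3 - <<'E'
from h import *
a,c=snap('scene','s8');b,d=snap('side','d8')
g=np.array([.44,.29,.30])
def f(a,p):
    x,y=max(0,int(p[0])-48),max(0,int(p[1])-45);return cv2.resize(a[y:y+120,x:x+80],(400,600),interpolation=cv2.INTER_CUBIC)
print(proj(c,g),proj(d,g))
cv2.imwrite('pics/c8.png',np.hstack([f(a,proj(c,g)),f(b,proj(d,g))])[:,:,::-1])
plan([(.5583,.2864,.35,1.51)])
E
```

```text
tool_pos: [0.4296, -0.0575, 0.4263]
tool_pos: [0.4302, 0.122, 0.4262]
time: 18.95
tool_pos: [0.4424, 0.2951, 0.405]
ee_rot: [-3.141, 0.0, 1.512]
wrist_force: [1.1, -0.7, -3.9]
width: 0.0309
finger_force: 30.0
time: 19.78
tool_pos: [0.4434, 0.2936, 0.4054]
ee_rot: [-3.142, 0.0, 1.51]
wrist_force: [0.3, -0.5, -3.4]
width: 0.0306
finger_force: 30.0
[380.24922389 164.66952776] [249.60178341 234.09549522]
row [-0.0011  0.5761  0.2771] wz -0.0004 nrows>= 3.1
```

```bash
python3 -m handwheel '[[0,0.02,0.02,0,0,0],[0,0.06,0.05,0,0,0],[0,0.12,0.1,0,0,0],[0,0.19,0.14,0,0,0],[0,0.27,0.18,0,0,0],[0,0.35,0.21,0,0,0],[0,0.43,0.24,0,0,0],[0,0.5,0.25,0,0,0],[0,0.55,0.25,0,0,0],[0,0.576,0.25,0,0,0]]'
python3 -m handwheel '[[0,0,0,0,0,0],[0,0,0,0,0,0],[0,0,0,0,0,0],[0,0,0,0,0,0],[0,0,0,0,0,0],[0,0,0,0,0,0],[0,0,0,0,0,0],[0,0,0,0,0,0],[0,0,0,0,0,0],[0,0,0,0,0,0]]'
python3 - <<'E'
from h import *
plan([(.5583,.2864,.303,1.51),(.5583,.2864,.299,1.51)])
E
```

```text
time: 20.72
tool_pos: [0.5553, 0.2861, 0.3491]
ee_rot: [-3.121, 0.005, 1.511]
wrist_force: [-16.6, 0.6, -12.0]
width: 0.0315
finger_force: 30.0
time: 21.55
tool_pos: [0.5573, 0.286, 0.3476]
ee_rot: [-3.127, 0.006, 1.51]
wrist_force: [-4.3, -0.4, -24.4]
width: 0.031
finger_force: 29.9
row [0.0021 0.005  0.2231] wz -0.0003 nrows>= 1.1
row [ 0.   -0.    0.02] wz -0.0 nrows>= 0.1
```

Force is building because I came in about 8 mm too high and the hook's crossing bar is wedged under the rod. I'll lower now to relieve it.

```bash
python3 -m handwheel '[[0,0,0.02,0,0,0],[0,0,0.04,0,0,0],[0,0,0.05,0,0,0],[0,0,0.05,0,0,0],[0,0,0.05,0,0,0],[0,0,0.05,0,0,0]]'
python3 - <<'E'
from h import *
a,c=snap('scene','s9');b,d=snap('side','d9')
g=np.array([.56,.287,.27])
def f(a,p):
    x,y=max(0,int(p[0])-48),max(0,int(p[1])-45);return cv2.resize(a[y:y+90,x:x+80],(400,450),interpolation=cv2.INTER_CUBIC)
print(proj(c,g),proj(d,g))
cv2.imwrite('pics/c9.png',np.hstack([f(a,proj(c,g)),f(b,proj(d,g))])[:,:,::-1])
# post tops and rod shift vs the first pictures
for n,A,B,K in(('scene',cv2.imread('pics/scene1.png'),a,c),('side',cv2.imread('pics/side1.png'),b,d)):
  B=B[:,:,::-1]
  for X in([.537,-.065,.335],[.537,-.065,.01],[.564,.392,.335],[.564,.392,.01]):
    p=proj(K,np.array(X)).astype(int);t=np.ascontiguousarray(A[p[1]-9:p[1]+9,p[0]-9:p[0]+9])
    r=cv2.matchTemplate(np.ascontiguousarray(B[p[1]-15:p[1]+15,p[0]-15:p[0]+15]),t,cv2.TM_CCOEFF_NORMED);print(n,X,np.round(cv2.minMaxLoc(r)[1],2),cv2.minMaxLoc(r)[3])
E
```

```text
time: 22.05
tool_pos: [0.5591, 0.2865, 0.3452]
ee_rot: [3.141, 0.0, 1.509]
wrist_force: [-0.3, 0.4, -10.5]
width: 0.0308
finger_force: 29.9
[366.0270721  202.95713352] [202.94543187 229.48416558]
scene [0.537, -0.065, 0.335] 1.0 (6, 6)
scene [0.537, -0.065, 0.01] 1.0 (6, 6)
scene [0.564, 0.392, 0.335] 1.0 (6, 6)
scene [0.564, 0.392, 0.01] 1.0 (6, 6)
side [0.537, -0.065, 0.335] 1.0 (6, 6)
side [0.537, -0.065, 0.01] 0.99 (6, 6)
side [0.564, 0.392, 0.335] 1.0 (6, 6)
side [0.564, 0.392, 0.01] 1.0 (6, 6)
```

View pics/c9.png

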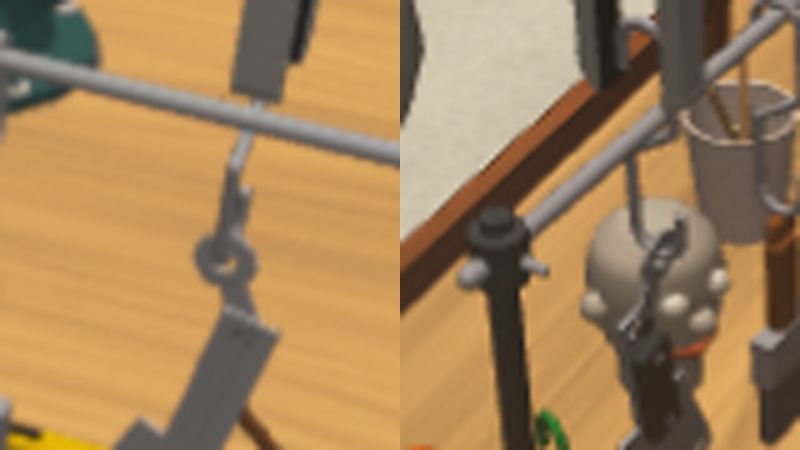

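The rail hasn't moved. The ring sits in the hook's lower bow, and the rod lies just above the crossing with the far finger beyond it. I'll lower the hook onto the rod.

```bash
python3 -m handwheel '[[0,0,0.03,0,0,0],[0,0,0.06,0,0,0],[0,0,0.08,0,0,0],[0,0,0.1,0,0,0],[0,0,0.12,0,0,0],[0,0,0.14,0,0,0],[0,0,0.15,0,0,0],[0,0,0.15,0,0,0]]'
```

```text
time: 22.82
tool_pos: [0.5583, 0.2865, 0.3146]
ee_rot: [-3.141, 0.001, 1.51]
wrist_force: [0.3, 0.5, -4.0]
width: 0.031
finger_force: 29.9
```

```bash
python3 -m handwheel '[[0,0,0.01,0,0,0],[0,0,0.02,0,0,0],[0,0,0.03,0,0,0],[0,0,0.03,0,0,0]]'
```

```text
time: 23.15
tool_pos: [0.5582, 0.2865, 0.3089]
ee_rot: [-3.141, 0.0, 1.51]
wrist_force: [-0.4, 0.9, -5.4]
width: 0.031
finger_force: 29.9
```

```bash
for i in 1; do python3 -m handwheel '[[0,0,0.005,0,0,0],[0,0,0.01,0,0,0],[0,0,0.015,0,0,0],[0,0,0.02,0,0,0],[0,0,0.02,0,0,0],[0,0,0.02,0,0,0]]'|sed -n '2p;4p'; python3 -m handwheel '[[0,0,0.005,0,0,0],[0,0,0.01,0,0,0],[0,0,0.015,0,0,0],[0,0,0.015,0,0,0],[0,0,0.015,0,0,0]]'|sed -n '2p;4p'; done
```

```text
tool_pos: [0.5583, 0.2866, 0.3053]
wrist_force: [0.4, 0.2, -4.3]
tool_pos: [0.5584, 0.2865, 0.3023]
wrist_force: [-0.2, 0.3, -4.7]
```

```bash
python3 -m handwheel '[[0,0,0.005,0,0,0],[0,0,0.01,0,0,0],[0,0,0.01,0,0,0],[0,0,0.01,0,0,0]]'|sed -n '2p;4p'; python3 -m handwheel '[[0,0,0.005,0,0,0],[0,0,0.0075,0,0,0],[0,0,0.0075,0,0,0],[0,0,0.0075,0,0,0]]'|sed -n '2p;4p'
```

```text
tool_pos: [0.5583, 0.2866, 0.3003]
wrist_force: [-0.0, 0.6, -3.4]
tool_pos: [0.5584, 0.2866, 0.2993]
wrist_force: [0.9, 0.7, -2.2]
```

```bash
python3 -m handwheel '[[0,0,0.005,0,0,0],[0,0,0.005,0,0,0],[0,0,0.005,0,0,0],[0,0,0.005,0,0,0]]'|sed -n '2p;4p'; python3 -m handwheel '[[0,0,0.005,0,0,0],[0,0,0.005,0,0,0],[0,0,0.005,0,0,0],[0,0,0.005,0,0,0]]'|sed -n '2p;4p'
```

```text
tool_pos: [0.5585, 0.2866, 0.299]
wrist_force: [-0.6, 0.2, 1.7]
tool_pos: [0.5586, 0.2867, 0.2989]
wrist_force: [-1.0, 0.2, 5.7]
```

The hook now bears on the rod. I'll wait for it to settle, open the gripper and withdraw straight up.

```bash
python3 -m handwheel '[[0,0,-0.006,0,0,0],[0,0,-0.006,0,0,0],[0,0,-0.006,0,0,0],[0,0,-0.006,0,0,0],[0,0,-0.006,0,0,0],[0,0,-0.006,0,0,0],[0,0,-0.006,0,0,0],[0,0,-0.006,0,0,0],[0,0,-0.006,0,0,0],[0,0,-0.006,0,0,0]]'|sed -n '2p;4p'
python3 -m handwheel '[[0,0,0,0,0,0],[0,0,0,0,0,0],[0,0,0,0,0,0],[0,0,0,0,0,0],[0,0,0,0,0,0],[0,0,0,0,0,0],[0,0,0,0,0,0],[0,0,0,0,0,0],[0,0,0,0,0,0],[0,0,0,0,0,0]]' -1
python3 -m handwheel '[[0,0,-0.05,0,0,0],[0,0,-0.12,0,0,0],[0,0,-0.22,0,0,0],[0,0,-0.32,0,0,0],[0,0,-0.42,0,0,0],[0,0,-0.52,0,0,0],[0,0,-0.62,0,0,0],[0,0,-0.7,0,0,0],[0,0,-0.7,0,0,0]]'
```

```text
tool_pos: [0.5585, 0.2866, 0.2989]
wrist_force: [-1.2, 0.5, 5.4]
time: 27.07
tool_pos: [0.5584, 0.2866, 0.2982]
ee_rot: [3.141, 0.0, 1.51]
wrist_force: [-0.0, 0.7, 0.5]
width: 0.0924
finger_force: 0.0
time: 27.82
tool_pos: [0.5586, 0.2867, 0.4431]
ee_rot: [3.134, -0.004, 1.51]
wrist_force: [-0.3, 0.1, 0.6]
width: 0.094
finger_force: 0.0
```

```bash
for k in 1 2; do python3 -m handwheel '[[0,0,0,0,0,0],[0,0,0,0,0,0],[0,0,0,0,0,0],[0,0,0,0,0,0],[0,0,0,0,0,0],[0,0,0,0,0,0],[0,0,0,0,0,0],[0,0,0,0,0,0],[0,0,0,0,0,0],[0,0,0,0,0,0]]'|sed -n 1p; done
cat > chk.py <<'E'
from h import *
c=viewer.calibration('side');s=viewer.calibration('scene')
def box(K,im,X,r): 
    p=proj(K,np.array(X)).astype(int);return np.ascontiguousarray(im[p[1]-r:p[1]+r,p[0]-r:p[0]+r])
A=[];B=[]
for i in range(8):
    A.append(viewer.snapshot('side'));B.append(viewer.snapshot('scene'))
X=[.558,.286,.14]
for L,K in((A,c),(B,s)):
    print('motion',[int((cv2.absdiff(box(K,L[0],X,45),box(K,q,X,45)).max(2)>25).sum()) for q in L[1:]])
for n,K,L in(('side1',c,A),('scene1',s,B)):
    r=cv2.imread(f'pics/{n}.png')[:,:,::-1]
    print('hook top match',n,end=' ');t=box(K,r,[.558,.2855,.335],8);m=cv2.matchTemplate(box(K,L[-1],[.558,.2855,.335],14),t,cv2.TM_CCOEFF_NORMED);print(cv2.minMaxLoc(m)[1::2],'zero=(6,6)')
    d=cv2.absdiff(np.ascontiguousarray(r),L[-1]).max(2)>40
    k,_,st,ce=cv2.connectedComponentsWithStats(cv2.morphologyEx(d.astype(np.uint8),cv2.MORPH_CLOSE,np.ones((5,5))))
    print([(st[i][:5].tolist()) for i in range(1,k) if st[i][4]>12])
    cv2.imwrite(f'pics/end_{n}.png',L[-1][:,:,::-1])
print('proj knife blade end',proj(c,np.array([.558,.286,.04])),proj(s,np.array([.558,.286,.04])),robot.get_obs()['time'])
E
python3 chk.py
```

```text
time: 28.65
time: 29.48
motion [0, 0, 0, 0, 0, 0, 0]
motion [2, 0, 0, 0, 0, 0, 0]
hook top match side1 (0.9876276850700378, (6, 6)) zero=(6,6)
[[168, 0, 344, 347, 34579], [153, 91, 92, 83, 1812], [424, 99, 6, 4, 17], [178, 130, 7, 32, 149], [277, 186, 50, 27, 294], [198, 262, 22, 48, 580]]
hook top match scene1 (0.9925371408462524, (6, 6)) zero=(6,6)
[[120, 0, 310, 156, 14607], [392, 85, 5, 5, 19], [386, 95, 9, 6, 52], [153, 192, 56, 33, 525], [329, 222, 41, 66, 1133]]
proj knife blade end [208.2695745  301.80874091] [351.91773321 280.15930186] 30.2833
```

```bash
python3 -c "
from bench import robot
print(robot.close_job())"
```

```text
the job is handed in; nothing more can be done
None
```

The knife hangs still from the rail on the S-hook, and the job is handed in; camera checks show the tub, rail and other items where they were, though during hanging the hook briefly pressed the rod with about 25 N at the wrist.

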